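# Sort the counter before cooking

### The arm

A 6-joint arm with a two-finger parallel gripper is mounted at the origin on the work surface. World frame = base frame: x ahead of the robot, y to its left, z up, the work surface at z = 0. Lengths are in m, angles in rad, forces in N, time in s.
With the tool pointing down it reaches from about 0.325 to 0.775 m from the base axis. Payload 5.5 kg.
Tool frame: the origin (TCP) lies between the finger pads; the fingertips stand 17 mm ahead of it and the grasp point (between the pads) lies 2 mm behind it; z points along the fingers, y is the line along which they close (so a half turn about z gives the same grasp; the last joint's range is limited). The gripper opens to 88 mm and grips with 3 to 60 N. Pads are 20 mm wide; open, the fingers measure 115 mm over their backs; the gripper's body (75 mm by 178 mm) begins 61 mm behind the grasp point.
Start: joints at [-1.208, 0.091, 1.231, -0, 1.82, -0.057], TCP at [0.245, -0.548, 0.24] pointing down, gripper open.
Joint ranges: [-2.87, 2.87], [-0.86, 2.18], [0.17, 2.46], [-1.51, 4.65], [0.06, 2.69], [-2.65, 2.65]. Speed limits (rad/s): [2.57, 2.57, 3.01, 3.14, 3.14, 3.14].

### API

Orientations are given as a unit quaternion [x, y, z, w].
In Python, from bench import manip gives the robot as it stands.
- The arm moves only by the shell command python3 -m pendant 'ROWS'. ROWS is a JSON list of rows, 1 to 8 of them, each of 7 numbers: the finger opening in m, then dx, dy, dz in m, then a rotation vector rx, ry, rz in rad; each row is the pose to reach, as a shift and turn from the pose commanded when the command began, along the tool's axes at that moment; what a row does not reach only later rows make up. A row lasts 1/12 s, in which the tool goes at most 0.0417 m and 0.125 rad, less where a joint would pass 70% of its speed; a pose out of reach is approached as far as the arm can. The fingers move at their own pace and stop on an object; the grip force is fixed at half the most. Time passes only in rows, so rows that do not move let the fingers close. It prints the time, the measured TCP pose, the force, the opening and the grip force at its end.
- manip.get_state(): the state, without advancing time (a new reading comes with each control period).
- manip.get_image(name): name is "scene" or "top" or "wrist"; returns a dict with "frame" (384x512x3 uint8, red, green, blue), "fx", "fy", "cx", "cy" (pixels), "distortion" ([k1, k2, p1, p2, k3] as OpenCV has them; the pictures are not rectified), "R" (3x3) and "t" (3): a world point X has camera coordinates R X + t. Camera axes: x right, y down, z forward; pixel columns grow to the right and rows downward; lengths in m; the calibration is good to about 2 mm. A picture is of the moment at which its call begins. There is no depth.
- manip.hand_in(): hands the job in; it is judged then, once.
Trained networks look in the newest picture that a camera, given by its name, has taken for a name from the list of things; names that differ only in an ending like _2 or _b are one class to them, and where a whole thing is asked for, a point or a joint stands for the part that bears it (a point fixed in the world has none). Each returns a list of dicts, best first, with "p" (0 to 1); they miss things now and then, are a little off and sometimes report something else, mostly with a low value. They report only what shows in the picture. A call takes as long as a camera call.
- manip.boxes_of(camera, name): "bbox" ([centre column, centre row, width, height] in pixels, round what is visible of it).
- manip.place_of(camera, name): "at" ([column, row] in pixels: a listed point, or the origin of a listed thing).
The state is a dict: "t": time; "joints": joint angles; "dq": joint speeds; "joint_efforts": joint torques, N m; "ee_pos": TCP position; "tool_rot": TCP orientation; "contact_force": force on the tool from outside, world axes, zero at the start; "moment": the same for the moment, N m; "opening": finger opening in m; "gripper_force": force on a finger pad.
Only numpy, scipy, OpenCV 4.12 (cv2) and the standard library are available. Lean on these libraries where they do the work, as an engineer would, in place of code of your own. Each camera call takes 0.05 s, during which the arm holds its last target. There are 200 camera calls.

### The job

Sort the five loose things on the counter: stand the small blue pot and the small terracotta pot upright on the turntable, each in the half that holds the large jar of its own colour; put the tomato and the onion in the colander; and lay the wooden spoon flat inside the dark wooden tray. Leave the two large jars standing where they are.

Things in the scene. Friction and masses are not known exactly. Their poses are not given: they have to be found in the camera images.
- turntable: white round plastic turntable, fixed, turned any way round; deck 250 mm across, 30 mm above the counter. Origin: centre of its underside. A grey rib, 6 mm wide, 12 mm high, along its x axis splits the deck in halves. Blue jar in the +y half near x -45, y +55 mm, terracotta jar in the -y half near x -45, y -55 mm; the deck is free around x +45, y +55 and x +45, y -55 mm
- blue_jar: large blue ceramic jar standing on the turntable, 66 mm across, 80 mm high with its wooden knob, loose; marks the half for blue. Origin: centre of its underside
- terracotta_jar: large orange-brown terracotta jar on the turntable, same shape and size as the blue jar, loose; marks the half for terracotta. Origin: centre of its underside
- colander: round open stainless steel colander, fixed where it stands; rim 230 mm across and 62 mm high, walls 3 mm, inner floor flat, about 164 mm across, 12 mm above the counter, widening upwards; wire loops just below the rim reach 130 mm from the centre on its +y and -y sides. Origin: centre of its underside
- tray: dark wooden open tray, fixed, outside 230 x 100 x 28 mm (x, y, z), walls and floor 6 mm thick, so the inside is 218 x 88 mm. Origin: centre of its underside, long side along x. Things not listed (lid, container, cup, mortar) stand clear of all these, at most 70 mm high; taller ones only at the sides, |y| > 0.55 m
- blue_pot: small blue ceramic spice pot with lid, upright round body 44 mm across and 44 mm high, 56 mm with lid and knob, about 100 g. Origin: centre of its underside, z up
- terracotta_pot: small orange-brown terracotta spice pot with lid, same shape and size as the blue pot. Origin: centre of its underside, z up
- tomato: firm red tomato with a green star on top, flat-bottomed, 54 mm across at 20 mm height, 42 mm high, about 90 g. Origin: centre of its underside
- onion: dark purple onion, flat-bottomed, 50 mm across at 22 mm height, 52 mm high with its tip, about 90 g. Origin: centre of its underside
- spoon: pale wooden spoon lying flat, 179 mm long (x from -90 to +89 mm), 10 mm thick. Handle 14 mm wide from x = -90 to +45 mm, round head 44 mm across centred at x = +67 mm. Origin: on the underside at mid-length, z up; centre of mass near x = +13 mm.

How it is judged:
At the end, for the whole second after the job is handed in: Pots upright (7 deg) on the deck within 108 mm of its centre, over 15 mm into the half of their own colour; tomato and onion in the colander within 105 mm of its axis; spoon flat in the tray, middle within 30 x 40 mm of the tray's; jars upright within 20 mm of their start; all released, at rest (horizontal distance between each of blue_pot, terracotta_pot and turntable below 0.108 m and y of blue_pot in the frame of turntable above 0.015 m and z of blue_pot in the frame of turntable between 0.024 and 0.036 m and angle between each of blue_pot, terracotta_pot, blue_jar, terracotta_jar's own z axis and vertical below 0.12 rad and y of terracotta_pot in the frame of turntable below -0.015 m and z of terracotta_pot in the frame of turntable between 0.024 and 0.036 m and horizontal distance between each of tomato, onion and colander below 0.105 m and z of tomato in the frame of colander between 0.005 and 0.07 m and z of onion in the frame of colander between 0.005 and 0.07 m and x of spoon in the frame of tray between -0.03 and 0.03 m and y of spoon in the frame of tray between -0.04 and 0.04 m and z of spoon in the frame of tray below 0.02 m and angle between the z axis of spoon and the z axis of tray, either way round below 0.12 rad and distance of each of blue_jar, terracotta_jar from where it was at the start of the episode below 0.02 m and linear speed of each of blue_pot, terracotta_pot, tomato, onion, spoon below 0.02 m/s); the robot touches nothing.
It fails at once if the blue jar is pushed more than 20 mm or tipped (distance of blue_jar from where it was at the start of the episode above 0.02 m or angle between blue_jar's own z axis and vertical above 0.35 rad).
It fails at once if the terracotta jar is pushed more than 20 mm or tipped (distance of terracotta_jar from where it was at the start of the episode above 0.02 m or angle between terracotta_jar's own z axis and vertical above 0.35 rad).
It also fails if it takes over 128 s, if anything falls off the work surface, if the arm or the gripper's body presses on something with over 40 N, if the wrist force passes 120 N, or if a joint passes its speed limit or range.

## Working session

There is one attempt and no reset: what is moved stays moved. The work goes in short steps, Python scripts to look and compute and a shell command to move; the robot and the scene stay as the last step left them, time stands still between calls to the robot, and variables do not carry over. Pictures are saved under pics/ and viewed, at most 17 in all, crops included, and the job is handed in when it is done.

```bash
mkdir -p pics; ls; cat > h.py <<'E'
import numpy as np, cv2
from bench import manip
NAMES=["turntable","blue_jar","terracotta_jar","colander","tray","blue_pot","terracotta_pot","tomato","onion","spoon"]
def cam(n): return manip.get_image(n)
def save(im,fn): cv2.imwrite('pics/'+fn,im["frame"][:,:,::-1])
def ray(im,uv):
    K=np.array([[im["fx"],0,im["cx"]],[0,im["fy"],im["cy"]],[0,0,1.]])
    p=cv2.undistortPoints(np.array([[uv]],float),K,np.array(im["distortion"],float))[0,0]
    R=np.array(im["R"]);t=np.array(im["t"])
    d=R.T@np.array([p[0],p[1],1]); return -R.T@t,d/np.linalg.norm(d)
def at_z(im,uv,z):
    c,d=ray(im,uv); return c+d*(z-c[2])/d[2]
def tri(rs):
    A=np.zeros((3,3));b=np.zeros(3)
    for c,d in rs:
        P=np.eye(3)-np.outer(d,d);A+=P;b+=P@c
    X=np.linalg.solve(A,b)
    return X,max(np.linalg.norm((np.eye(3)-np.outer(d,d))@(X-c)) for c,d in rs)
E
python3 - <<'E'
from h import *
ims={}
for c in("scene","top"):
    ims[c]=cam(c);save(ims[c],c+'0.png')
    print(c,np.round(-np.array(ims[c]["R"]).T@ims[c]["t"],3))
for n in NAMES:
    rs={}
    for c in ims:
        r=manip.place_of(c,n)[:2]; rs[c]=r
        print(n,c,[(np.round(q["at"]).astype(int).tolist(),round(q["p"],2)) for q in r], np.round(at_z(ims[c],r[0]["at"],0),3) if r else '')
    if rs["scene"] and rs["top"]:
        X,e=tri([ray(ims[c],rs[c][0]["at"]) for c in ims]);print('   tri',np.round(X,3),round(e,4))
print(manip.get_state())
E
```

```text
pics
scene [ 1.079 -0.417  0.803]
top [ 0.333 -0.013  1.236]
turntable scene [([339, 131], 0.8)] [ 0.503  0.387 -0.   ]
turntable top [([129, 222], 0.86)] [0.505 0.378 0.   ]
   tri [0.506 0.379 0.005] 0.0033
blue_jar scene [([358, 139], 0.83)] [0.569 0.41  0.   ]
blue_jar top [([125, 197], 0.93)] [0.585 0.394 0.   ]
   tri [0.582 0.388 0.02 ] 0.0008
terracotta_jar scene [([345, 115], 0.77), ([209, 267], 0.62)] [0.456 0.467 0.   ]
terracotta_jar top [([108, 227], 0.63)] [0.488 0.441 0.   ]
   tri [0.483 0.428 0.035] 0.0
colander scene [([276, 217], 0.58)] [ 0.649 -0.006 -0.   ]
colander top [([245, 177], 0.78)] [0.646 0.01  0.   ]
   tri [ 0.646  0.005 -0.011] 0.0059
tray scene [([124, 256], 0.65)] [ 0.509 -0.385  0.   ]
tray top [([370, 216], 0.96), ([318, 169], 0.64)] [ 0.515 -0.386  0.   ]
   tri [ 0.514 -0.384  0.007] 0.0007
blue_pot scene [([332, 177], 0.83)] [0.636 0.219 0.   ]
blue_pot top [([182, 177], 0.73)] [0.649 0.213 0.   ]
   tri [0.644 0.209 0.015] 0.0015
terracotta_pot scene [([184, 206], 0.74)] [ 0.463 -0.184 -0.   ]
terracotta_pot top [([306, 232], 0.65)] [ 0.467 -0
[... 537 characters left out ...]
array([-1.20771504e+00,  9.11102074e-02,  1.23068953e+00, -3.93230252e-05,
        1.81977936e+00, -5.66730007e-02]), 'dq': array([-6.07570479e-07,  1.95391703e-04,  8.89877151e-04,  3.12611778e-04,
       -3.05941625e-04,  4.89000100e-04]), 'joint_efforts': array([ 9.49197711e-04, -4.46206033e+01, -4.06511164e+01,  6.98624225e-02,
        1.96543528e-02, -1.94649323e-05]), 'ee_pos': array([ 0.24453168, -0.547935  ,  0.23963102]), 'tool_rot': array([ 9.78057528e-01,  2.08335000e-01, -1.77976396e-05,  9.60652599e-06]), 'contact_force': array([-0.29126079, -0.44742014, -0.09833896]), 'moment': array([ 0.07839191, -0.00380271,  0.04198871]), 'gripper_force': 0.0, 'opening': 0.08787486271713618}
```

View pics/top0.png

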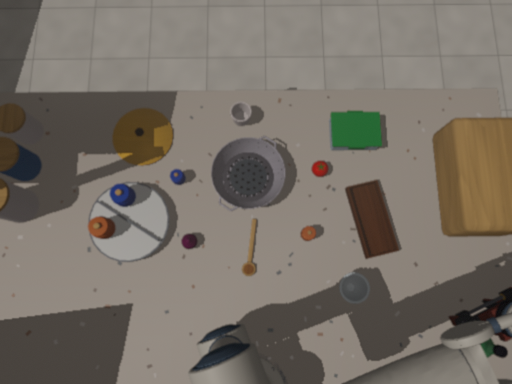

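View pics/scene0.png

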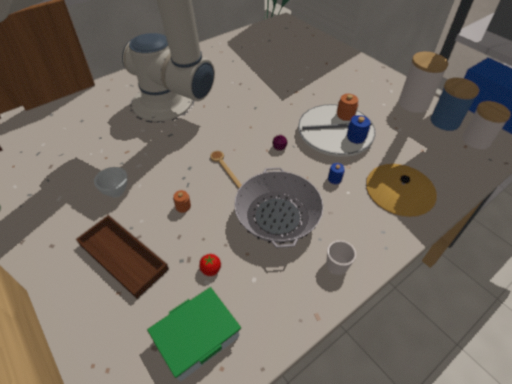

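The top view shows the turntable at (130,222) with the rib running from (98,201) to (160,240). The blue jar is at (123,195), the terracotta jar at (101,228), the tray at (372,218) and the spoon from (253,220) to its head at (248,269). These match the network finds; only the network's "spoon" in the scene view, at (358,140), is wrong, because the real spoon is near (228,171).

```bash
cat >> h.py <<'E'
from scipy.spatial.transform import Rotation as Rn
def go(p,a=None):
    """print shift in tool axes to TCP p with closing angle a (tool down)"""
    s=manip.get_state();R=Rn.from_quat(s["tool_rot"]);p=np.array(p,float)
    y=R.as_matrix()[:,1];ac=np.arctan2(y[1],y[0])
    if a is None:a=ac
    q1=np.arctan2(p[1],p[0]); best=None
    for k in(-2,-1,0,1,2):
        aa=a+k*np.pi;q6=q1-aa
        if abs(q6)<2.5 and (best is None or abs(q6-s["joints"][5])<abs(best[1]-s["joints"][5])):best=(aa,q6)
    y=np.array([np.cos(best[0]),np.sin(best[0]),0]);z=np.array([0,0,-1.])
    T=Rn.from_matrix(np.c_[np.cross(y,z),y,z])
    d=R.inv().apply(p-s["ee_pos"]);r=(R.inv()*T).as_rotvec()
    n=max(np.linalg.norm(d)/.0417,np.linalg.norm(r)/.125)
    print("d",np.round(d,4),"r",np.round(r,3),"rows",round(n,1),"q6",round(best[1],2),"t",round(s["t"],1))
E
python3 - <<'E'
from h import *
go([.53,-.27,.30],-1.15)
E
```

```text
d [ 0.374  -0.1375 -0.0604] r [ 0.     0.    -0.001] rows 9.7 q6 0.68 t 1.1
```

```bash
python3 -m pendant '[[0.088,0.374,-0.137,-0.06,0,0,0],[0.088,0.374,-0.137,-0.06,0,0,0],[0.088,0.374,-0.137,-0.06,0,0,0],[0.088,0.374,-0.137,-0.06,0,0,0],[0.088,0.374,-0.137,-0.06,0,0,0],[0.088,0.374,-0.137,-0.06,0,0,0],[0.088,0.374,-0.137,-0.06,0,0,0],[0.088,0.374,-0.137,-0.06,0,0,0]]'
python3 -m pendant '[[0.088,0.05,-0.02,-0.01,0,0,0],[0.088,0.05,-0.02,-0.01,0,0,0],[0.088,0.05,-0.02,-0.01,0,0,0],[0.088,0.05,-0.02,-0.01,0,0,0]]'
cat >> h.py <<'E'
def look(name,fn):
    im=cam(name);save(im,fn);return im
def finds(name,im,names,z=0):
    for n in names:
        r=manip.place_of(name,n)[:2]; b=manip.boxes_of(name,n)[:1]
        print(n,[(np.round(q["at"]).astype(int).tolist(),round(q["p"],2),np.round(at_z(im,q["at"],z),4).tolist()) for q in r],'box',[(np.round(q["bbox"]).astype(int).tolist(),round(q["p"],2)) for q in b])
E
python3 - <<'E'
from h import *
im=look("wrist","w1.png");print(manip.get_state()["ee_pos"],np.round(-im["R"].T@im["t"],3))
finds("wrist",im,["tray","tomato","terracotta_pot","spoon","colander"])
E
```

```text
t: 1.77
ee_pos: [0.4821, -0.3166, 0.2899]
tool_rot: [0.978, 0.208, 0.0, 0.0]
contact_force: [0.8, -0.9, -0.2]
opening: 0.088
gripper_force: 0.0
t: 2.1
ee_pos: [0.5186, -0.2795, 0.2992]
tool_rot: [0.978, 0.209, -0.0, 0.0]
contact_force: [-0.2, -1.3, -0.7]
opening: 0.088
gripper_force: 0.0
[ 0.51795534 -0.2802526   0.29895745] [ 0.585 -0.25   0.444]
tray [([322, 192], 0.65, [0.5066, -0.3862, 0.0])] box [([331, 192, 113, 174], 0.74)]
tomato [([270, 31], 0.7, [0.6706, -0.2293, 0.0])] box [([271, 28, 42, 48], 0.62)]
terracotta_pot [([177, 164], 0.69, [0.4606, -0.1836, 0.0])] box [([175, 168, 39, 38], 0.61)]
spoon [([56, 135], 0.66, [0.429, -0.0088, 0.0])] box [([50, 137, 58, 115], 0.62)]
colander [] box [([83, 30, 166, 59], 0.83)]
```

View pics/w1.png

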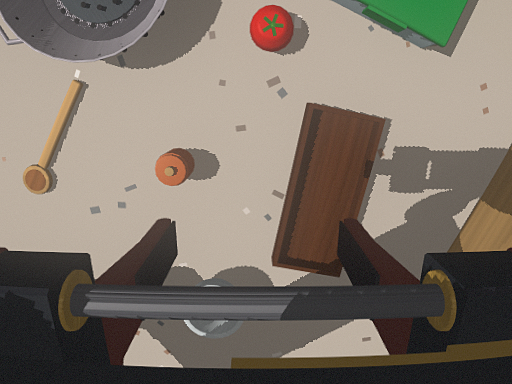

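The wrist view shows the tomato at (271,28), the pot at (174,167), the tray with corners near (311,102), (386,118), (342,277) and (272,265), and the spoon from (79,80) to its head at (38,179).

```bash
python3 - <<'E'
from h import *
im=cam("wrist");top=cam("top");sc=cam("scene")
print("tray corners",[np.round(at_z(im,p,.028),3).tolist() for p in((311,102),(386,118),(342,277),(272,265))])
c=np.mean([at_z(im,p,.028) for p in((311,102),(386,118),(342,277),(272,265))],0);print(c)
print("spoon end/head",at_z(im,(79,80),.008).round(4),at_z(im,(38,179),.008).round(4), "top",at_z(top,(253.5,220),.008).round(4),at_z(top,(248,269),.008).round(4))
print("tomato",at_z(im,(271,28),.022).round(4),"pot",at_z(im,(174,167),.03).round(4))
for n in("tomato","terracotta_pot","tray"):
    rs=[]
    for nm,i in(("wrist",im),("top",top),("scene",sc)):
        for src in(0,1):
            q=manip.place_of(nm,n) if src==0 else manip.boxes_of(nm,n)
            if q: rs.append((src,ray(i,q[0]["at"] if src==0 else q[0]["bbox"][:2])))
    for s in(0,1):
        X,e=tri([r for k,r in rs if k==s]);print(n,s,X.round(4),round(e,4))
E
```

```text
tray corners [[0.61, -0.313, 0.028], [0.632, -0.409, 0.028], [0.409, -0.464, 0.028], [0.386, -0.362, 0.028]]
[ 0.50924072 -0.38683356  0.028     ]
spoon end/head [ 0.5158 -0.0231  0.008 ] [ 0.36  -0.004  0.008] top [ 0.5052 -0.0178  0.008 ] [0.354  0.0005 0.008 ]
tomato [ 0.6698 -0.231   0.022 ] pot [ 0.4635 -0.1857  0.03  ]
tomato 0 [ 0.4608  0.0518 -0.4086] 0.1897
tomato 1 [ 0.6711 -0.2326  0.0238] 0.0044
terracotta_pot 0 [ 0.4671 -0.1878  0.0077] 0.0051
terracotta_pot 1 [ 0.4646 -0.1877  0.0225] 0.0051
tray 0 [ 0.5075 -0.3876 -0.0056] 0.0024
tray 1 [ 0.5005 -0.3972 -0.0101] 0.0134
```

```bash
python3 - <<'E'
from h import *
go([.671,-.232,.12],-1.15)
go([.671,-.232,.021],-1.15)
E
```

```text
d [0.1587 0.0187 0.1793] r [ 0.    -0.    -0.001] rows 5.8 q6 0.82 t 3.7
d [0.1587 0.0187 0.2783] r [ 0.    -0.    -0.001] rows 7.7 q6 0.82 t 3.7
```

```bash
python3 -m pendant '[[0.088,0.159,0.019,0.18,0,0,0],[0.088,0.159,0.019,0.18,0,0,0],[0.088,0.159,0.019,0.18,0,0,0],[0.088,0.159,0.019,0.18,0,0,0],[0.088,0.159,0.019,0.18,0,0,0],[0.088,0.159,0.019,0.18,0,0,0],[0.088,0.159,0.019,0.18,0,0,0],[0.088,0.159,0.019,0.18,0,0,0]]'
python3 - <<'E'
from h import *
im=look("wrist","w2.png");finds("wrist",im,["tomato"],.022)
go([.671,-.232,.021],-1.15)
E
```

```text
t: 4.37
ee_pos: [0.6708, -0.2311, 0.1157]
tool_rot: [0.978, 0.209, -0.003, -0.002]
contact_force: [-0.1, -0.4, 1.0]
opening: 0.0877
gripper_force: 0.0
tomato [] box [([255, 199, 69, 74], 0.89)]
d [-0.0004 -0.0015  0.1013] r [ 0.003 -0.003 -0.002] rows 2.4 q6 0.82 t 4.5
```

View pics/w2.png

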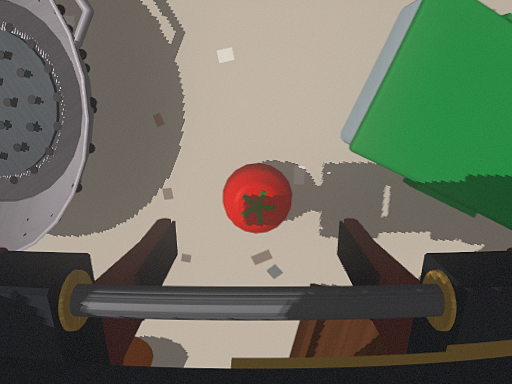

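The tomato sits at (257,198), centred between the fingers (midpoint column 257). Next I descend and grasp it.

```bash
python3 - <<'E'
from h import *
im=cam("wrist");print(at_z(im,(257,198),.022))
E
python3 -m pendant '[[0.088,0,-0.001,0.03,0,0,0],[0.088,0,-0.001,0.06,0,0,0],[0.088,0,-0.001,0.08,0,0,0],[0.088,0,-0.001,0.098,0,0,0],[0.088,0,-0.001,0.098,0,0,0],[0.088,0,-0.001,0.098,0,0,0]]'
python3 -m pendant '[[0.045,0,0,0,0,0,0],[0.045,0,0,0,0,0,0],[0.045,0,0,0,0,0,0],[0.045,0,0,0,0,0,0],[0.045,0,0,0,0,0,0]]'
```

```text
[ 0.66978262 -0.23418433  0.022     ]
t: 5.07
ee_pos: [0.6706, -0.2318, 0.0224]
tool_rot: [0.978, 0.208, 0.0, 0.0]
contact_force: [-0.2, -0.0, 0.7]
opening: 0.0875
gripper_force: 0.0
t: 5.48
ee_pos: [0.6714, -0.2314, 0.0223]
tool_rot: [0.978, 0.208, 0.001, 0.0]
contact_force: [-0.7, 0.2, -0.5]
opening: 0.0581
gripper_force: 0.0
```

```bash
python3 -m pendant '[[0.03,0,0,0,0,0,0],[0.03,0,0,0,0,0,0],[0.03,0,0,0,0,0,0],[0.03,0,0,0,0,0,0]]'
python3 -m pendant '[[0.03,0,0,-0.04,0,0,0],[0.03,0,0,-0.08,0,0,0],[0.03,0,0,-0.12,0,0,0],[0.03,0,0,-0.12,0,0,0],[0.03,0,0,-0.12,0,0,0]]'
python3 - <<'E'
from h import *
top=cam("top");sc=cam("scene")
bs=[manip.boxes_of(n,"colander")[0]["bbox"] for n in("top","scene")];ps=[manip.place_of(n,"colander")[0]["at"] for n in("top","scene")]
print(bs,at_z(top,ps[0],.0),at_z(sc,ps[1],.0))
print([at_z(i,b[:2],.05).round(3) for i,b in zip((top,sc),bs)])
go([.688,.025,.142])
E
```

```text
t: 5.82
ee_pos: [0.6712, -0.2312, 0.0219]
tool_rot: [0.978, 0.208, 0.0, 0.0]
contact_force: [-0.2, 0.7, 4.1]
opening: 0.0521
gripper_force: 30.0
t: 6.23
ee_pos: [0.6725, -0.2319, 0.1454]
tool_rot: [0.978, 0.208, 0.003, 0.002]
contact_force: [0.3, -0.2, -1.3]
opening: 0.0519
gripper_force: 30.0
[[247.4, 170.3, 76.8, 73.6], [279.0, 208.9, 90.8, 79.1]] [0.64900649 0.00867222 0.        ] [ 4.65663799e-01 -1.86025961e-01  1.11022302e-16]
[array([ 0.655, -0.   ,  0.05 ]), array([ 0.659, -0.009,  0.05 ])]
d [ 0.1206 -0.2264 -0.0033] r [-0.003  0.003  0.   ] rows 6.2 q6 1.19 t 6.5
```

```bash
python3 -m pendant '[[0.03,0.116,-0.219,-0.003,0,0,0],[0.03,0.116,-0.219,-0.003,0,0,0],[0.03,0.116,-0.219,-0.003,0,0,0],[0.03,0.116,-0.219,-0.003,0,0,0],[0.03,0.116,-0.219,-0.003,0,0,0],[0.03,0.116,-0.219,-0.003,0,0,0],[0.03,0.116,-0.219,-0.003,0,0,0],[0.03,0.116,-0.219,-0.003,0,0,0]]'
python3 - <<'E'
from h import *
im=look("wrist","w3.png");finds("wrist",im,["colander","onion","blue_pot"],.012)
go([.687,.016,.042])
E
```

```text
t: 7.2
ee_pos: [0.6872, 0.0187, 0.143]
tool_rot: [0.978, 0.21, -0.001, -0.0]
contact_force: [0.5, -0.0, -1.7]
opening: 0.0522
gripper_force: 30.0
colander [] box [([268, 229, 312, 256], 0.96)]
onion [] box []
blue_pot [([36, 131], 0.8, [0.6526, 0.2166, 0.012])] box [([29, 138, 58, 58], 0.7)]
d [ 0.     -0.0016  0.1021] r [-0.  0.  0.] rows 2.4 q6 1.18 t 7.5
```

View pics/w3.png

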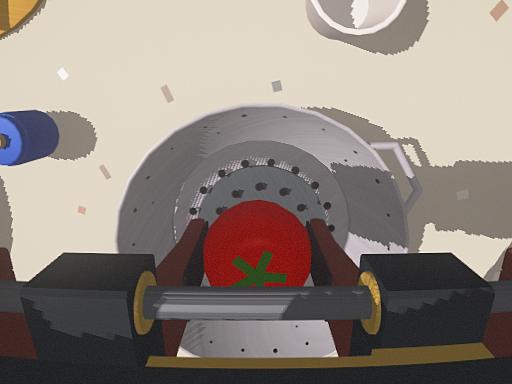

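The tomato is held over the colander. The rim's far edge is at (262,104), its left edge at (118,225) and its right edge at (408,230). I'll fit the rim circle before lowering.

```bash
python3 - <<'E'
from h import *
from scipy.optimize import least_squares
im=cam("wrist")
P=np.array([at_z(im,p,.062)[:2] for p in((262,104),(118,225),(180,133),(345,125),(408,240))])
print(least_squares(lambda v:np.hypot(*(P-v).T)-.115,[.65,0]).x, P.round(3).tolist())
E
python3 -m pendant '[[0.03,0,0,0.03,0,0,0],[0.03,0,0,0.06,0,0,0],[0.03,0,0,0.085,0,0,0],[0.03,0,0,0.102,0,0,0],[0.03,0,0,0.102,0,0,0],[0.088,0,0,0.102,0,0,0],[0.088,0,0,0.102,0,0,0],[0.088,0,0,0.102,0,0,0]]'
python3 -m pendant '[[0.075,0,0,0,0,0,0],[0.075,0,0,0,0,0,0],[0.075,0,0,-0.04,0,0,0],[0.075,0,0,-0.08,0,0,0],[0.075,0,0,-0.12,0,0,0],[0.075,0,0,-0.16,0,0,0],[0.075,0,0,-0.20,0,0,0]]'
python3 - <<'E'
from h import *
go([.443,.177,.15],-1.15);go([.43,-.02,.15],0.11+np.pi/2)
E
```

```text
[ 0.64753605 -0.00892442] [[0.753, 0.04], [0.628, 0.104], [0.712, 0.084], [0.763, -0.019], [0.707, -0.105]]
t: 8.27
ee_pos: [0.6892, 0.0158, 0.0454]
tool_rot: [0.978, 0.208, 0.002, 0.001]
contact_force: [-1.5, -0.3, 0.4]
opening: 0.0685
gripper_force: 0.0
t: 8.85
ee_pos: [0.6874, 0.0161, 0.2453]
tool_rot: [0.978, 0.208, 0.001, 0.0]
contact_force: [0.3, 0.3, 0.7]
opening: 0.0751
gripper_force: 0.0
d [-0.1577 -0.2466  0.095 ] r [ 0.001 -0.001 -0.001] rows 7.4 q6 1.53 t 8.8
d [-0.2499 -0.072   0.0949] r [ 0.    -0.002  0.31 ] rows 6.6 q6 1.41 t 8.8
```

```bash
python3 -m pendant '[[0.088,-0.158,-0.247,0,0,0,0],[0.088,-0.158,-0.247,0,0,0,0],[0.088,-0.158,-0.247,0,0,0,0],[0.088,-0.158,-0.247,0,0,0,0],[0.088,-0.158,-0.247,0,0,0,0],[0.088,-0.158,-0.247,0.04,0,0,0],[0.088,-0.158,-0.247,0.06,0,0,0],[0.088,-0.158,-0.247,0.06,0,0,0]]'
python3 - <<'E'
from h import *
im=look("wrist","w4.png");finds("wrist",im,["onion","turntable","blue_jar","terracotta_jar","tomato"],.022)
print(manip.get_state()["ee_pos"])
E
```

```text
t: 9.52
ee_pos: [0.4398, 0.1788, 0.1812]
tool_rot: [0.978, 0.209, 0.0, -0.0]
contact_force: [-0.1, -0.3, 0.3]
opening: 0.0875
gripper_force: 0.0
onion [([256, 169], 0.77, [0.447, 0.183, 0.022])] box [([258, 176, 51, 51], 0.89)]
turntable [([107, 31], 0.85, [0.5083, 0.3563, 0.022])] box [([116, 82, 231, 165], 0.89)]
blue_jar [] box []
terracotta_jar [([15, 24], 0.88, [0.4828, 0.4433, 0.022])] box [([21, 31, 42, 62], 0.84)]
tomato [] box [([506, 22, 12, 40], 0.59)]
[0.44349952 0.17681309 0.1828175 ]
```

View pics/w4.png

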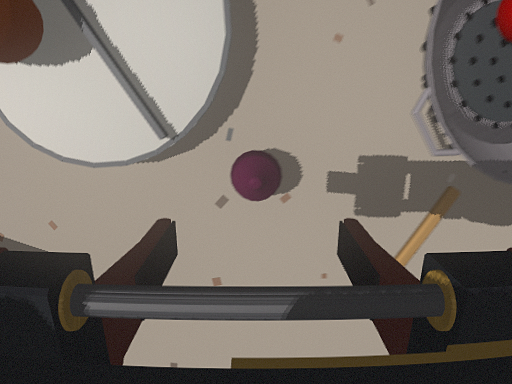

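The onion is at (256,176). The rib runs from about (75,3) to (168,137), and the deck edge is visible. Now I'll measure both.

```bash
python3 - <<'E'
from h import *
from scipy.optimize import least_squares
im=cam("wrist");print("onion",at_z(im,(256,176),.024))
a,b=at_z(im,(74,3),.042),at_z(im,(169,137),.042);print("rib",a,b,np.arctan2(*(b-a)[1::-1]))
P=np.array([at_z(im,p,.030)[:2] for p in((231,5),(222,70),(185,133),(100,163),(30,142),(2,110))])
print("disc",least_squares(lambda v:np.hypot(*(P-v).T)-.125,[.5,.38]).x)
go([.445,.178,.024],-1.15)
E
```

```text
onion [0.44485418 0.17847614 0.024     ]
rib [0.52335812 0.37984238 0.042     ] [0.44991305 0.26440269 0.042     ] -2.13742348481512
disc [0.51361917 0.36743534]
d [ 0.0019 -0.0003  0.1586] r [ 0.    -0.    -0.002] rows 3.8 q6 1.53 t 10.1
```

```bash
python3 -m pendant '[[0.088,0.002,0,0.04,0,0,0],[0.088,0.002,0,0.08,0,0,0],[0.088,0.002,0,0.12,0,0,0],[0.088,0.002,0,0.145,0,0,0],[0.088,0.002,0,0.159,0,0,0],[0.03,0.002,0,0.159,0,0,0],[0.03,0.002,0,0.159,0,0,0],[0.03,0.002,0,0.159,0,0,0]]'
python3 -m pendant '[[0.03,0,0,0,0,0,0],[0.03,0,0,0,0,0,0],[0.03,0,0,0,0,0,0],[0.03,0,0,0,0,0,0]]'
python3 -m pendant '[[0.03,0,0,-0.04,0,0,0],[0.03,0,0,-0.08,0,0,0],[0.03,0,0,-0.12,0,0,0],[0.03,0,0,-0.14,0,0,0],[0.03,0,0,-0.14,0,0,0]]'
python3 - <<'E'
from h import *
go([.608,-.022,.163],-1.15);go([.608,-.022,.046],-1.15)
E
```

```text
t: 10.78
ee_pos: [0.4454, 0.1782, 0.0246]
tool_rot: [0.978, 0.208, 0.001, -0.0]
contact_force: [1.0, -0.5, 0.6]
opening: 0.0711
gripper_force: 0.0
t: 11.12
ee_pos: [0.4451, 0.1783, 0.0243]
tool_rot: [0.978, 0.208, 0.001, -0.0]
contact_force: [-0.9, 1.0, 2.7]
opening: 0.0481
gripper_force: 30.0
t: 11.53
ee_pos: [0.4467, 0.1787, 0.1698]
tool_rot: [0.978, 0.208, 0.005, -0.0]
contact_force: [0.4, -0.4, -0.4]
opening: 0.0479
gripper_force: 30.0
d [0.0654 0.249  0.0078] r [ 0.001 -0.01  -0.001] rows 6.2 q6 1.11 t 11.5
d [0.0642 0.2488 0.1248] r [ 0.001 -0.01  -0.001] rows 6.9 q6 1.11 t 11.5
```

```bash
python3 -m pendant '[[0.03,0.065,0.249,0,0,0,0],[0.03,0.065,0.249,0,0,0,0],[0.03,0.065,0.249,0,0,0,0],[0.03,0.065,0.249,0,0,0,0],[0.03,0.065,0.249,0,0,0,0],[0.03,0.065,0.249,0,0,0,0],[0.03,0.065,0.249,0,0,0,0],[0.03,0.065,0.249,0,0,0,0]]'
python3 -m pendant '[[0.03,0,0,0.03,0,0,0],[0.03,0,0,0.06,0,0,0],[0.03,0,0,0.09,0,0,0],[0.03,0,0,0.117,0,0,0],[0.03,0,0,0.117,0,0,0],[0.07,0,0,0.117,0,0,0],[0.07,0,0,0.117,0,0,0],[0.07,0,0,0.117,0,0,0]]'
python3 -m pendant '[[0.07,0,0,0,0,0,0],[0.07,0,0,-0.04,0,0,0],[0.07,0,0,-0.08,0,0,0],[0.07,0,0,-0.12,0,0,0],[0.07,0,0,-0.16,0,0,0],[0.07,0,0,-0.16,0,0,0]]'
python3 - <<'E'
from h import *
go([.46,-.045,.20],-1.45)
E
```

```text
t: 12.2
ee_pos: [0.6055, -0.0253, 0.1602]
tool_rot: [0.978, 0.207, -0.002, -0.0]
contact_force: [0.3, 0.8, -0.7]
opening: 0.0482
gripper_force: 30.0
t: 12.87
ee_pos: [0.6068, -0.0225, 0.0496]
tool_rot: [0.978, 0.209, 0.002, 0.001]
contact_force: [0.7, -0.1, -0.3]
opening: 0.0647
gripper_force: 0.0
t: 13.37
ee_pos: [0.6084, -0.0231, 0.2193]
tool_rot: [0.978, 0.208, 0.009, 0.003]
contact_force: [0.2, 0.8, 1.8]
opening: 0.0701
gripper_force: 0.0
d [-0.1447 -0.0406  0.0166] r [ 0.006 -0.017  0.299] rows 3.6 q6 1.35 t 13.4
```

```bash
python3 - <<'E'
from h import *
go([.37,-.01,.27],-1.69)
E
```

```text
d [-0.2115 -0.1087 -0.0551] r [ 0.004 -0.018  0.539] rows 5.9 q6 1.66 t 13.4
```

```bash
python3 -m pendant '[[0.07,-0.21,-0.109,-0.055,0,-0.01,0.539],[0.07,-0.21,-0.109,-0.055,0,-0.01,0.539],[0.07,-0.21,-0.109,-0.055,0,-0.01,0.539],[0.07,-0.21,-0.109,-0.055,0,-0.01,0.539],[0.07,-0.21,-0.109,-0.055,0,-0.01,0.539],[0.07,-0.21,-0.109,-0.055,0,-0.01,0.539],[0.07,-0.21,-0.109,-0.055,0,-0.01,0.539]]'
python3 - <<'E'
from h import *
im=look("wrist","w5.png");finds("wrist",im,["spoon","onion","tomato"],.005);print(manip.get_state()["ee_pos"],manip.get_state()["tool_rot"])
E
```

```text
t: 13.95
ee_pos: [0.366, -0.0086, 0.2666]
tool_rot: [0.998, -0.06, 0.0, 0.001]
contact_force: [1.2, -0.3, 0.7]
opening: 0.0699
gripper_force: 0.0
spoon [([250, 109], 0.65, [0.4282, -0.0079, 0.005])] box [([251, 107, 31, 152], 0.88)]
onion [] box []
tomato [([392, 63], 0.18, [0.4636, -0.1851, 0.005])] box []
[ 0.36978338 -0.00897993  0.26042552] [ 9.98208445e-01 -5.95350099e-02 -5.88181615e-03  9.42308177e-04]
```

View pics/w5.png

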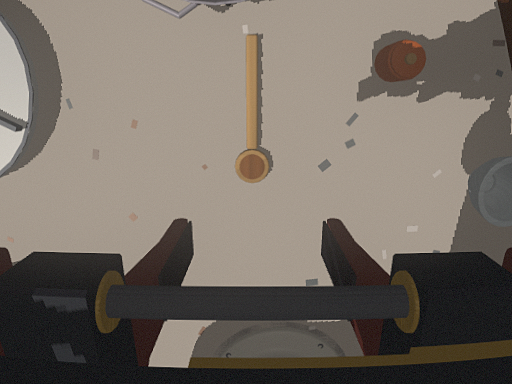

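The spoon lies straight down the picture, from its handle end at (251,34) to its head at (252,166), and the terracotta pot is at (402,62).

```bash
python3 - <<'E'
from h import *
im=cam("wrist");top=cam("top")
e,hd=at_z(im,(251.5,34),.008),at_z(im,(252.5,166),.008);print(e,hd)
for i in(im,):print("pot",at_z(i,(402,62),.03))
d=(e-hd)[:2];L=np.linalg.norm(d);d/=L;g=hd[:2]+d*.054;print(L,"(157)",g,np.arctan2(d[1],d[0]))
a=np.arctan2(d[1],d[0])-np.pi/2
go([*g,.08],a);go([*g,.0195],a)
E
```

```text
[ 0.51280248 -0.0203168   0.008     ] [ 0.36017427 -0.0025338   0.008     ]
pot [ 0.46271938 -0.18297675  0.03      ]
0.1536606846172443 (157) [ 0.41381144 -0.00878317] -0.1159889148894339
d [ 0.0459 -0.0059  0.1799] r [ 0.003  0.012 -0.003] rows 4.5 q6 1.67 t 14.4
d [ 0.0466 -0.0061  0.2404] r [ 0.003  0.012 -0.003] rows 5.9 q6 1.67 t 14.4
```

```bash
python3 -m pendant '[[0.05,0.046,-0.006,0.18,0,0.012,0],[0.05,0.046,-0.006,0.18,0,0.012,0],[0.05,0.046,-0.006,0.18,0,0.012,0],[0.05,0.046,-0.006,0.18,0,0.012,0],[0.05,0.046,-0.006,0.18,0,0.012,0],[0.05,0.046,-0.006,0.18,0,0.012,0],[0.05,0.046,-0.006,0.18,0,0.012,0]]'
python3 - <<'E'
from h import *
im=look("wrist","w6.png")
go([.4138,-.0088,.0195],-1.687)
E
```

```text
t: 14.98
ee_pos: [0.4132, -0.0086, 0.0798]
tool_rot: [0.998, -0.06, -0.001, 0.001]
contact_force: [-0.5, -0.6, 0.4]
opening: 0.0499
gripper_force: 0.0
d [-0.0005 -0.0001  0.0622] r [ 0.003 -0.002 -0.003] rows 1.5 q6 1.67 t 15.0
```

View pics/w6.png

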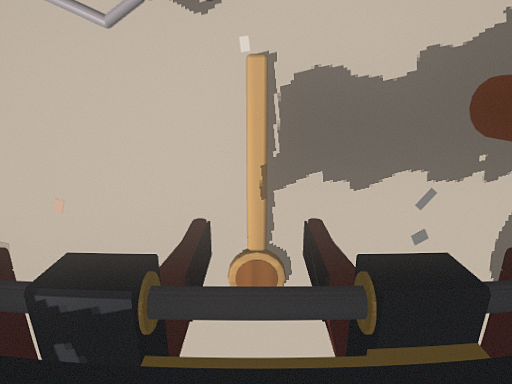

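The handle is at column 257, centred between the fingertips (200 and 314), with the head at (257,270). Now I descend, close and lift.

```bash
python3 -m pendant '[[0.05,0,0,0.03,0,0,0],[0.05,0,0,0.05,0,0,0],[0.05,0,0,0.061,0,0,0],[0.05,0,0,0.061,0,0,0],[0.05,0,0,0.061,0,0,0]]'
python3 -m pendant '[[0.0,0,0,0,0,0,0],[0,0,0,0,0,0,0],[0,0,0,0,0,0,0],[0,0,0,0,0,0,0],[0,0,0,0,0,0,0],[0,0,0,0,0,0,0],[0,0,0,0,0,0,0]]'
python3 -m pendant '[[0,0,0,-0.03,0,0,0],[0,0,0,-0.06,0,0,0],[0,0,0,-0.10,0,0,0],[0,0,0,-0.14,0,0,0],[0,0,0,-0.15,0,0,0]]'
python3 - <<'E'
from h import *
# tray x axis angle .228, tray centre (.509,-.387); spoon handle end direction +x-ish -> grasp 13mm towards head
c=np.array([.509,-.387])-.013*np.array([np.cos(.228),np.sin(.228)]);print(c)
go([*c,.17],.228-np.pi/2)
E
```

```text
t: 15.45
ee_pos: [0.4147, -0.009, 0.0214]
tool_rot: [0.998, -0.06, 0.002, 0.001]
contact_force: [0.2, -0.4, -0.7]
opening: 0.0499
gripper_force: 0.0
t: 16.03
ee_pos: [0.4141, -0.0089, 0.0201]
tool_rot: [0.998, -0.06, 0.001, 0.001]
contact_force: [-0.6, -1.0, 2.2]
opening: 0.0133
gripper_force: 30.0
t: 16.45
ee_pos: [0.4156, -0.0086, 0.1767]
tool_rot: [0.998, -0.06, 0.006, 0.002]
contact_force: [0.4, 0.1, 1.0]
opening: 0.0138
gripper_force: 30.0
[ 0.49633643 -0.38993839]
d [0.1254 0.369  0.0091] r [ 0.004 -0.011 -0.347] rows 9.3 q6 0.68 t 16.4
```

```bash
python3 -m pendant '[[0,0.125,0.369,0,0,0,-0.347],[0,0.125,0.369,0,0,0,-0.347],[0,0.125,0.369,0,0,0,-0.347],[0,0.125,0.369,0,0,0,-0.347],[0,0.125,0.369,0,0,0,-0.347],[0,0.125,0.369,0,0,0,-0.347],[0,0.125,0.369,0,0,0,-0.347],[0,0.125,0.369,0,0,0,-0.347]]'
python3 -m pendant '[[0,0.033,0.056,0,0,0,0],[0,0.033,0.056,0,0,0,0],[0,0.033,0.056,0,0,0,0],[0,0.033,0.056,0,0,0,0]]'
python3 - <<'E'
from h import *
im=look("wrist","w7.png");print(manip.get_state()["ee_pos"])
c=[.4963,-.390]
go([*c,.032],.228-np.pi/2)
E
```

```text
t: 17.12
ee_pos: [0.4787, -0.3194, 0.1699]
tool_rot: [0.994, 0.114, 0.001, 0.001]
contact_force: [1.5, 0.2, 0.7]
opening: 0.0137
gripper_force: 30.0
t: 17.45
ee_pos: [0.5234, -0.3649, 0.1688]
tool_rot: [0.994, 0.113, -0.0, 0.0]
contact_force: [-0.3, -0.1, -1.5]
opening: 0.0138
gripper_force: 30.0
[ 0.52325657 -0.36411108  0.16974048]
d [-0.0321  0.019   0.1378] r [ 0.001  0.    -0.   ] rows 3.4 q6 0.68 t 17.5
```

View pics/w7.png

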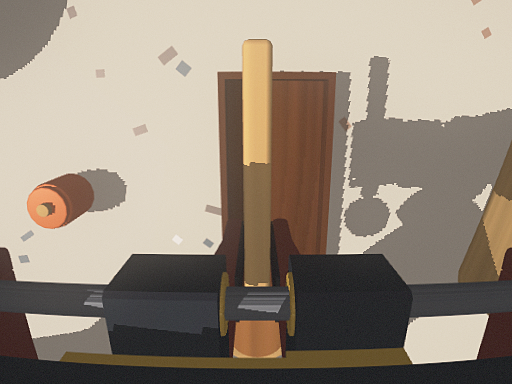

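The spoon is held parallel to the tray. The tray's far corners are at (219,73) and (336,73), which I'll use to check its centre.

```bash
python3 - <<'E'
from h import *
im=cam("wrist");a,b=at_z(im,(219,73),.028),at_z(im,(336,73),.028);m=(a+b)/2
u=np.array([np.cos(.228),np.sin(.228)]);print(a,b,np.linalg.norm(a-b),m[:2]-.115*u,np.arctan2(*(b-a)[1::-1])+np.pi/2, 'end',at_z(im,(257,42),.16))
E
python3 -m pendant '[[0,-0.033,0.019,0.04,0,0,0],[0,-0.033,0.019,0.08,0,0,0],[0,-0.033,0.019,0.09,0,0,0],[0,-0.033,0.019,0.09,0,0,0]]'
python3 - <<'E'
from h import *
go([.4963,-.390,.028],.228-np.pi/2)
E
```

```text
[ 0.60853313 -0.31165732  0.028     ] [ 0.63112922 -0.40785993  0.028     ] 0.09882067628310587 [ 0.50780733 -0.38575204] 0.23069846974785846 end [ 0.61859671 -0.34207287  0.16      ]
t: 17.88
ee_pos: [0.4927, -0.388, 0.0754]
tool_rot: [0.994, 0.114, -0.002, -0.002]
contact_force: [-1.0, 0.8, -0.8]
opening: 0.0136
gripper_force: 30.0
d [0.0032 0.003  0.0474] r [-0.004  0.004 -0.   ] rows 1.1 q6 0.68 t 17.9
```

```bash
python3 -m pendant '[[0,0.002,0.002,0.02,0,0,0],[0,0.002,0.002,0.04,0,0,0],[0,0.002,0.002,0.047,0,0,0],[0,0.002,0.002,0.047,0,0,0],[0,0.002,0.002,0.047,0,0,0],[0.045,0.002,0.002,0.047,0,0,0],[0.045,0.002,0.002,0.047,0,0,0],[0.045,0.002,0.002,0.047,0,0,0]]'
python3 -m pendant '[[0.045,0,0,0,0,0,0],[0.045,0,0,-0.03,0,0,0],[0.045,0,0,-0.07,0,0,0],[0.045,0,0,-0.11,0,0,0],[0.07,0,0,-0.15,0,0,0],[0.088,0,0,-0.15,0,0,0]]'
python3 - <<'E'
from h import *
top=look("top","t2.png");finds("top",top,["spoon","tray","tomato","onion","colander"],.01)
go([.464,-.185,.13],-.9);
E
```

```text
t: 18.55
ee_pos: [0.4991, -0.3927, 0.0359]
tool_rot: [0.994, 0.114, 0.002, 0.002]
contact_force: [0.1, -0.5, -0.0]
opening: 0.0301
gripper_force: 0.0
t: 19.05
ee_pos: [0.5003, -0.3938, 0.1958]
tool_rot: [0.993, 0.114, 0.006, 0.007]
contact_force: [0.4, -1.0, 1.4]
opening: 0.0547
gripper_force: 0.0
spoon [([372, 218], 0.43, [0.5074, -0.3881, 0.01])] box [([369, 208, 10, 32], 0.69)]
tray [([370, 217], 0.65, [0.5125, -0.3847, 0.01])] box [([372, 212, 54, 66], 0.82)]
tomato [([242, 161], 0.72, [0.6965, 0.017, 0.01])] box [([309, 232, 17, 15], 0.72)]
onion [([254, 188], 0.44, [0.6074, -0.0206, 0.01])] box [([246, 170, 77, 71], 0.72)]
colander [([248, 175], 0.67, [0.65, -0.0015, 0.01])] box [([248, 172, 78, 70], 0.81)]
d [ 0.0136 -0.209   0.0527] r [ 0.002 -0.    -0.443] rows 5.2 q6 0.52 t 19.6
```

```bash
python3 - <<'E'
from h import *
go([.4636,-.1855,.13],-.566);
E
```

```text
d [ 0.0131 -0.2086  0.0527] r [ 0.002  0.    -0.777] rows 6.2 q6 0.19 t 19.6
```

```bash
python3 -m pendant '[[0.088,0.013,-0.209,0.053,0,0,-0.777],[0.088,0.013,-0.209,0.053,0,0,-0.777],[0.088,0.013,-0.209,0.053,0,0,-0.777],[0.088,0.013,-0.209,0.053,0,0,-0.777],[0.088,0.013,-0.209,0.053,0,0,-0.777],[0.088,0.013,-0.209,0.053,0,0,-0.777],[0.088,0.013,-0.209,0.053,0,0,-0.777],[0.088,0.013,-0.209,0.053,0,0,-0.777]]'
python3 - <<'E'
from h import *
im=look("wrist","w8.png")
b=manip.boxes_of("wrist","terracotta_pot");print(b[:1],[at_z(im,b[0]["bbox"][:2],z).round(4) for z in(.022,.03)] if b else'')
go([.4636,-.1855,.026],-.566)
E
```

```text
t: 20.27
ee_pos: [0.4635, -0.1843, 0.1302]
tool_rot: [0.876, 0.483, 0.0, 0.002]
contact_force: [0.1, -0.3, 0.5]
opening: 0.0878
gripper_force: 0.0
[{'bbox': [256.8, 195.8, 56.8, 67.0], 'p': 0.57}] [array([ 0.4622, -0.1872,  0.022 ]), array([ 0.4634, -0.1852,  0.03  ])]
d [ 0.     -0.0005  0.1046] r [ 0.004  0.001 -0.001] rows 2.5 q6 0.19 t 20.4
```

View pics/w8.png

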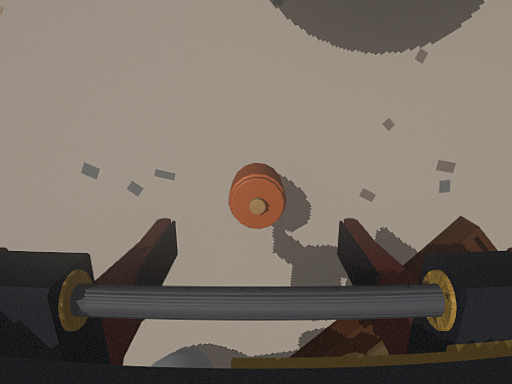

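```bash
python3 -c "
import cv2;i=cv2.imread('pics/t2.png');cv2.imwrite('pics/t2c.png',cv2.resize(i[120:280,200:420],None,fx=3.5,fy=3.5))"
```

```text
(no output)
```

View pics/t2c.png

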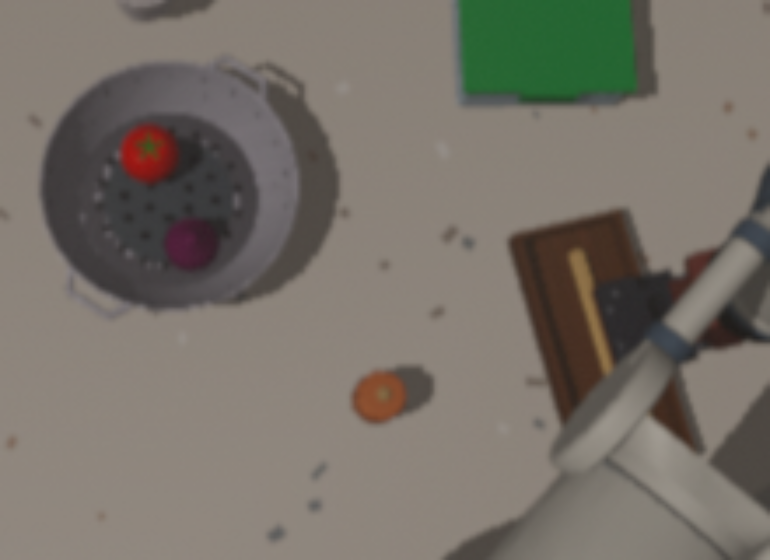

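The tomato (150,155 in the crop) and the onion (190,243) rest in the colander, and the spoon lies in the tray. The pot is at (257,196), centred between the fingers, so I'll grasp it.

```bash
python3 -m pendant '[[0.088,0,0,0.04,0,0,0],[0.088,0,0,0.07,0,0,0],[0.088,0,0,0.09,0,0,0],[0.088,0,0,0.104,0,0,0],[0.088,0,0,0.104,0,0,0],[0.03,0,0,0.104,0,0,0],[0.03,0,0,0.104,0,0,0],[0.03,0,0,0.104,0,0,0]]'
python3 -m pendant '[[0.03,0,0,0,0,0,0],[0.03,0,0,0,0,0,0],[0.03,0,0,0,0,0,0],[0.03,0,0,0,0,0,0],[0.03,0,0,0,0,0,0]]'
python3 -m pendant '[[0.03,0,0,-0.04,0,0,0],[0.03,0,0,-0.08,0,0,0],[0.03,0,0,-0.12,0,0,0],[0.03,0,0,-0.16,0,0,0],[0.03,0,0,-0.19,0,0,0],[0.03,0,0,-0.19,0,0,0],[0.03,0,0,-0.19,0,0,0]]'
python3 - <<'E'
from h import *
go([.443,.36,.22],-.566)
E
```

```text
t: 21.03
ee_pos: [0.4649, -0.1864, 0.0283]
tool_rot: [0.877, 0.481, 0.001, 0.003]
contact_force: [0.1, 0.7, -0.5]
opening: 0.0713
gripper_force: 0.0
t: 21.45
ee_pos: [0.464, -0.1857, 0.0269]
tool_rot: [0.876, 0.482, 0.0, 0.002]
contact_force: [0.3, 0.2, 2.2]
opening: 0.0434
gripper_force: 30.0
t: 22.03
ee_pos: [0.4642, -0.1855, 0.2185]
tool_rot: [0.876, 0.482, 0.001, 0.003]
contact_force: [0.4, 0.3, -2.2]
opening: 0.0435
gripper_force: 30.0
d [ 0.449  -0.3104 -0.0042] r [0.007 0.001 0.   ] rows 13.1 q6 1.25 t 22.0
```

```bash
python3 -m pendant '[[0.03,0.225,-0.155,0,0,0,0],[0.03,0.225,-0.155,0,0,0,0],[0.03,0.225,-0.155,0,0,0,0],[0.03,0.225,-0.155,0,0,0,0],[0.03,0.225,-0.155,0,0,0,0],[0.03,0.225,-0.155,0,0,0,0],[0.03,0.225,-0.155,0,0,0,0]]'
python3 -m pendant '[[0.03,0.224,-0.155,0,0,0,0],[0.03,0.224,-0.155,0,0,0,0],[0.03,0.224,-0.155,0,0,0,0],[0.03,0.224,-0.155,0,0,0,0],[0.03,0.224,-0.155,0,0,0,0],[0.03,0.224,-0.155,0,0,0,0],[0.03,0.224,-0.155,0,0,0,0],[0.03,0.224,-0.155,0,0,0,0]]'
python3 - <<'E'
from h import *
im=look("wrist","w9.png");finds("wrist",im,["blue_jar","terracotta_jar"],.03)
go([.443,.36,.066],-.566)
E
```

```text
t: 22.62
ee_pos: [0.4518, 0.0914, 0.2128]
tool_rot: [0.876, 0.483, -0.001, 0.0]
contact_force: [-0.4, -0.0, -1.7]
opening: 0.0438
gripper_force: 30.0
t: 23.28
ee_pos: [0.4406, 0.3637, 0.2105]
tool_rot: [0.875, 0.484, -0.003, 0.001]
contact_force: [0.4, -0.3, -1.9]
opening: 0.0438
gripper_force: 30.0
blue_jar [([370, 85], 0.65, [0.5801, 0.3782, 0.03])] box [([387, 82, 94, 84], 0.68)]
terracotta_jar [([250, 88], 0.88, [0.4787, 0.4371, 0.03])] box [([252, 84, 79, 82], 0.88)]
d [ 0.0017 -0.001   0.148 ] r [ 0.003  0.003 -0.001] rows 3.5 q6 1.25 t 23.5
```

View pics/w9.png

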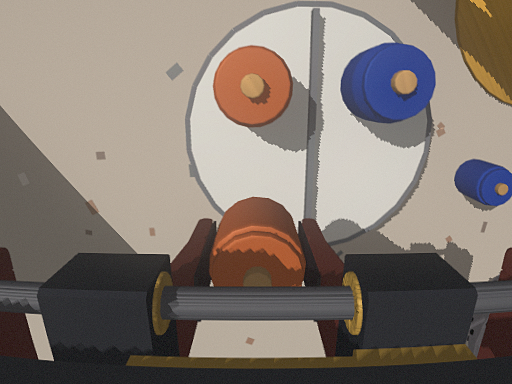

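The view is aligned with the turntable: the rib runs from (316,12) to (310,215), the terracotta jar is at (252,86) and the blue jar is at (388,82). I'll re-measure from this view before lowering.

```bash
python3 - <<'E'
from h import *
from scipy.optimize import least_squares
im=cam("wrist")
P=np.array([at_z(im,p,.030)[:2] for p in((312,2),(240,33),(200,80),(187,135),(203,200),(432,135),(425,175),(395,215),(365,232))])
r=least_squares(lambda v:np.hypot(*(P-v).T)-.125,[.5,.38]);c=r.x;print("disc",c,r.fun.round(4))
a,b=at_z(im,(317,12),.042),at_z(im,(310,215),.042);u=(b-a)[:2];u/=np.linalg.norm(u);v=np.array([-u[1],u[0]])
print("rib ang",np.arctan2(u[1],u[0]),"off",(a[:2]-c)@v)
for n,p in(("T",[.443,.36]),("B",[.5358,.2999]),("tj",at_z(im,(250,88),.03)[:2]),("bj",at_z(im,(370,85),.03)[:2])):
    d=np.array(p)-c;print(n,d@u,d@v)
for n,s in(("Tt",-1),("Bt",1)):print(n,c+.045*u+s*.055*v)
E
```

```text
disc [0.5086378  0.35751978] [ 0.003  -0.0024 -0.0007  0.0009  0.005   0.0008  0.0042  0.0013 -0.0044]
rib ang -2.135840727210324 off -0.0007164957668694661
T 0.03305127200190272 -0.05676341853708093
B 0.03411955041424186 0.053792941665458914
tj -0.04913905518585677 -0.06194984026451365
bj -0.0527133298749365 0.05596749003431809
Tt [0.43809134 0.3489643 ]
Bt [0.53099347 0.29006443]
```

```bash
python3 - <<'E'
from h import *
go([.441,.355,.0585],-.566)
E
```

```text
d [-3.80e-03 -1.00e-04  1.56e-01] r [ 0.003  0.002 -0.002] rows 3.7 q6 1.24 t 23.6
```

```bash
python3 -m pendant '[[0.03,-0.004,0,0.04,0,0,0],[0.03,-0.004,0,0.08,0,0,0],[0.03,-0.004,0,0.11,0,0,0],[0.03,-0.004,0,0.125,0,0,0],[0.03,-0.004,0,0.125,0,0,0],[0.03,-0.004,0,0.125,0,0,0]]'
python3 - <<'E'
from h import *
go([.441,.355,.0585],-.566)
E
```

```text
t: 24.08
ee_pos: [0.4407, 0.3551, 0.0896]
tool_rot: [0.877, 0.481, -0.0, 0.002]
contact_force: [0.5, 0.2, -0.2]
opening: 0.0433
gripper_force: 30.0
d [0.0001 0.0002 0.0311] r [ 0.003  0.003 -0.001] rows 0.7 q6 1.24 t 24.1
```

```bash
python3 -m pendant '[[0.03,0,0,0.012,0,0,0],[0.03,0,0,0.022,0,0,0],[0.03,0,0,0.028,0,0,0],[0.03,0,0,0.031,0,0,0],[0.03,0,0,0.031,0,0,0],[0.03,0,0,0.031,0,0,0]]'
```

```text
t: 24.58
ee_pos: [0.4408, 0.3563, 0.0589]
tool_rot: [0.876, 0.482, 0.0, 0.002]
contact_force: [-0.3, 0.4, -0.1]
opening: 0.0437
gripper_force: 30.0
```

```bash
python3 -m pendant '[[0.03,0,0,0.001,0,0,0],[0.03,0,0,0.0015,0,0,0],[0.03,0,0,0.0015,0,0,0],[0.062,0,0,0.0015,0,0,0],[0.062,0,0,0.0015,0,0,0],[0.062,0,0,0.0015,0,0,0],[0.062,0,0,0.0015,0,0,0]]'
python3 -m pendant '[[0.062,0,0,-0.02,0,0,0],[0.062,0,0,-0.04,0,0,0],[0.062,0,0,-0.08,0,0,0],[0.062,0,0,-0.12,0,0,0],[0.062,0,0,-0.15,0,0,0],[0.062,0,0,-0.15,0,0,0],[0.062,0,0,-0.15,0,0,0]]'
python3 - <<'E'
from h import *
top=cam("top");sc=cam("scene")
for n in("blue_pot","terracotta_pot"):
    rs=[ray(i,manip.boxes_of(m,n)[0]["bbox"][:2]) for m,i in(("top",top),("scene",sc))];print(n,tri(rs))
go([.64,.208,.16],-.566)
E
```

```text
t: 25.17
ee_pos: [0.4409, 0.3563, 0.0577]
tool_rot: [0.876, 0.482, 0.0, 0.002]
contact_force: [-0.6, -0.1, 0.2]
opening: 0.0618
gripper_force: 0.0
t: 25.75
ee_pos: [0.4414, 0.3573, 0.2103]
tool_rot: [0.876, 0.482, 0.003, 0.001]
contact_force: [0.2, 0.1, -0.6]
opening: 0.062
gripper_force: 0.0
blue_pot (array([0.64845597, 0.22322799, 0.01506361]), np.float64(0.00352794555449017))
terracotta_pot (array([0.43526355, 0.35888944, 0.04675047]), np.float64(0.003049480915380944))
d [-0.0177  0.2482  0.046 ] r [0.002 0.004 0.   ] rows 6.1 q6 0.88 t 26.1
```

```bash
python3 -m pendant '[[0.088,-0.018,0.248,0,0,0,0],[0.088,-0.018,0.248,0,0,0,0],[0.088,-0.018,0.248,0,0,0,0],[0.088,-0.018,0.248,0,0,0,0],[0.088,-0.018,0.248,0,0,0,0],[0.088,-0.018,0.248,0.02,0,0,0],[0.088,-0.018,0.248,0.04,0,0,0],[0.088,-0.018,0.248,0.04,0,0,0]]'
python3 - <<'E'
from h import *
im=look("wrist","w10.png")
b=manip.boxes_of("wrist","blue_pot");print(b[:2],[at_z(im,b[0]["bbox"][:2],z).round(4) for z in(.022,.03)] if b else'')
c=at_z(im,b[0]["bbox"][:2],.029)
go([*c[:2],.10],-.566);go([*c[:2],.026],-.566)
E
```

```text
t: 26.72
ee_pos: [0.6398, 0.2056, 0.1606]
tool_rot: [0.877, 0.48, -0.005, 0.001]
contact_force: [-0.9, -0.6, -2.5]
opening: 0.088
gripper_force: 0.0
[{'bbox': [253.8, 164.7, 55.6, 60.7], 'p': 0.91}] [array([0.6455, 0.2203, 0.022 ]), array([0.6465, 0.2216, 0.03  ])]
d [ 0.0153 -0.0011  0.066 ] r [-0.     0.004 -0.   ] rows 1.6 q6 0.9 t 26.8
d [ 0.0156 -0.001   0.14  ] r [-0.     0.004 -0.   ] rows 3.4 q6 0.9 t 26.8
```

View pics/w10.png

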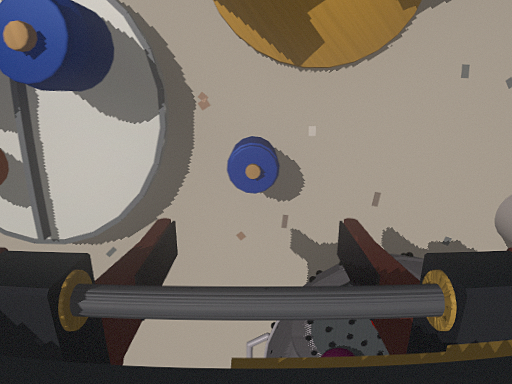

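The blue pot is at (254,165), so (0.646, 0.221), and the blue jar is well clear of it. Next comes the grasp.

```bash
python3 -m pendant '[[0.076,0.015,-0.001,0.03,0,0,0],[0.076,0.015,-0.001,0.06,0,0,0],[0.076,0.015,-0.001,0.066,0,0,0],[0.076,0.015,-0.001,0.066,0,0,0]]'
python3 - <<'E'
from h import *
im=cam("wrist");b=manip.boxes_of("wrist","blue_pot")
if b:print(b[0]["bbox"],at_z(im,b[0]["bbox"][:2],.029))
go([.6463,.2213,.026],-.566)
E
```

```text
t: 27.15
ee_pos: [0.6456, 0.2222, 0.1005]
tool_rot: [0.876, 0.482, -0.002, 0.001]
contact_force: [0.1, 0.5, 0.2]
opening: 0.0761
gripper_force: 0.0
[258.5, 206.4, 61.6, 75.1] [0.64664689 0.22144023 0.029     ]
d [-0.0015 -0.0011  0.0788] r [ 0.005 -0.001  0.001] rows 1.9 q6 0.9 t 27.2
```

```bash
python3 -m pendant '[[0.076,0,0,0.03,0,0,0],[0.076,0,0,0.055,0,0,0],[0.076,0,0,0.075,0,0,0],[0.076,0,0,0.075,0,0,0],[0.076,0,0,0.075,0,0,0],[0.03,0,0,0.075,0,0,0],[0.03,0,0,0.075,0,0,0],[0.03,0,0,0.075,0,0,0]]'
python3 -m pendant '[[0.03,0,0,0,0,0,0],[0.03,0,0,0,0,0,0],[0.03,0,0,0,0,0,0],[0.03,0,0,0,0,0,0]]'
python3 -m pendant '[[0.03,0,0,-0.04,0,0,0],[0.03,0,0,-0.08,0,0,0],[0.03,0,0,-0.12,0,0,0],[0.03,0,0,-0.16,0,0,0],[0.03,0,0,-0.16,0,0,0],[0.03,0,0,-0.16,0,0,0]]'
python3 - <<'E'
from h import *
go([.534,.296,.18],-.566)
E
```

```text
t: 27.92
ee_pos: [0.6491, 0.2215, 0.0302]
tool_rot: [0.876, 0.482, 0.002, 0.002]
contact_force: [-0.5, 0.0, 0.6]
opening: 0.0598
gripper_force: 0.0
t: 28.25
ee_pos: [0.648, 0.2213, 0.028]
tool_rot: [0.876, 0.482, 0.001, 0.002]
contact_force: [-0.8, 0.1, 4.0]
opening: 0.0435
gripper_force: 30.0
t: 28.75
ee_pos: [0.6487, 0.222, 0.1913]
tool_rot: [0.876, 0.482, 0.004, 0.003]
contact_force: [0.1, -0.6, -2.1]
opening: 0.0433
gripper_force: 30.0
d [ 0.0009 -0.1366  0.0102] r [ 0.008 -0.004  0.   ] rows 3.3 q6 1.07 t 28.8
```

```bash
python3 -m pendant '[[0.03,0.001,-0.137,0,0,0,0],[0.03,0.001,-0.137,0,0,0,0],[0.03,0.001,-0.137,0,0,0,0],[0.03,0.001,-0.137,0,0,0,0],[0.03,0.001,-0.137,0.04,0,0,0],[0.03,0.001,-0.137,0.08,0,0,0],[0.03,0.001,-0.137,0.09,0,0,0],[0.03,0.001,-0.137,0.09,0,0,0]]'
python3 - <<'E'
from h import *
im=look("wrist","w11.png")
go([.534,.296,.0585],-.566)
E
```

```text
t: 29.42
ee_pos: [0.5295, 0.294, 0.09]
tool_rot: [0.876, 0.482, -0.006, 0.002]
contact_force: [0.5, -0.6, -0.4]
opening: 0.0438
gripper_force: 30.0
d [0.0028 0.0016 0.0353] r [ 0.     0.007 -0.   ] rows 0.9 q6 1.07 t 29.5
```

View pics/w11.png

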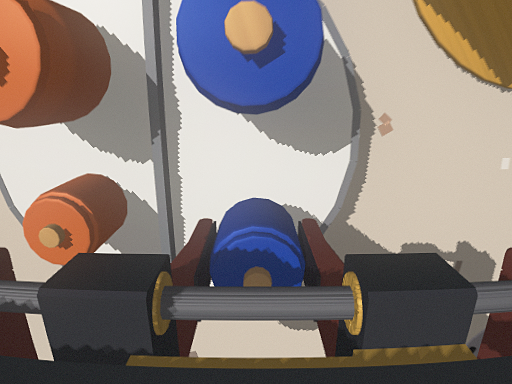

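The terracotta pot stands at (75,220), and the blue pot is over its half, right of the rib (column 165). Now I lower and release it.

```bash
python3 -m pendant '[[0.03,0.003,0.001,0.012,0,0,0],[0.03,0.003,0.001,0.022,0,0,0],[0.03,0.003,0.001,0.029,0,0,0],[0.03,0.003,0.001,0.033,0,0,0],[0.03,0.003,0.001,0.033,0,0,0],[0.03,0.003,0.001,0.033,0,0,0]]'
```

```text
t: 29.97
ee_pos: [0.5351, 0.2975, 0.0638]
tool_rot: [0.876, 0.482, 0.0, 0.002]
contact_force: [0.8, 0.2, -0.6]
opening: 0.0437
gripper_force: 30.0
```

```bash
python3 -m pendant '[[0.03,0,0,0.003,0,0,0],[0.03,0,0,0.005,0,0,0],[0.03,0,0,0.005,0,0,0],[0.03,0,0,0.005,0,0,0],[0.062,0,0,0.005,0,0,0],[0.062,0,0,0.005,0,0,0],[0.062,0,0,0.005,0,0,0],[0.062,0,0,0.005,0,0,0]]'
python3 -m pendant '[[0.062,0,0,-0.02,0,0,0],[0.062,0,0,-0.04,0,0,0],[0.062,0,0,-0.08,0,0,0],[0.062,0,0,-0.12,0,0,0],[0.062,0,0,-0.16,0,0,0],[0.062,-0.04,0,-0.20,0,0,0],[0.062,-0.08,0,-0.20,0,0,0],[0.062,-0.10,0,-0.20,0,0,0]]'
python3 - <<'E'
from h import *
im=look("wrist","w12.png");look("top","t3.png")
print(manip.get_state()["ee_pos"])
E
```

```text
t: 30.63
ee_pos: [0.5352, 0.2976, 0.059]
tool_rot: [0.876, 0.482, 0.0, 0.002]
contact_force: [0.4, -0.8, 0.0]
opening: 0.0619
gripper_force: 0.0
t: 31.3
ee_pos: [0.4809, 0.2128, 0.263]
tool_rot: [0.876, 0.482, 0.003, 0.002]
contact_force: [-0.4, 0.5, -0.5]
opening: 0.062
gripper_force: 0.0
[0.48004166 0.21135979 0.26164304]
```

View pics/w12.png

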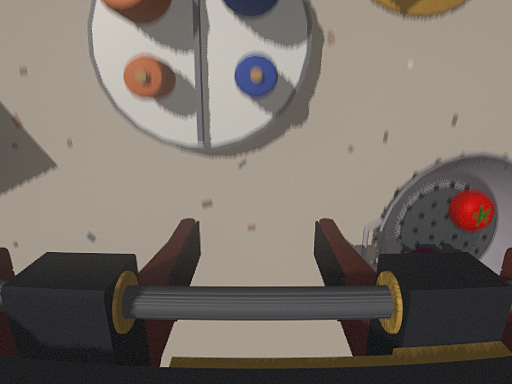

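View pics/t3.png

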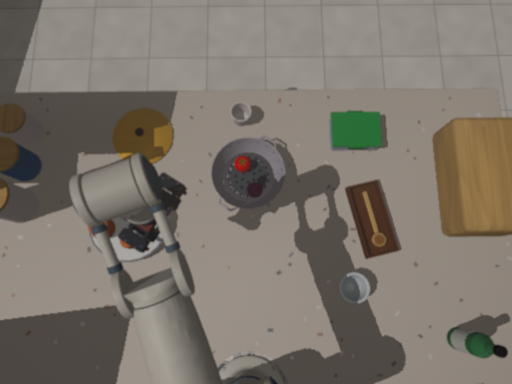

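Both pots stand upright on their own halves, terracotta at (148,76) and blue at (256,75) in the wrist view. The tomato and onion are in the colander, and the spoon lies in the tray from (366,191) to (379,240) in the top view.

```bash
python3 -m pendant '[[0.062,0,0,0,0,0,0],[0.062,0,0,0,0,0,0]]' && python3 -c "
from bench import manip;print(manip.hand_in())"
```

```text
t: 31.57
ee_pos: [0.4812, 0.2141, 0.2586]
tool_rot: [0.876, 0.482, 0.0, 0.002]
contact_force: [0.5, 0.4, 0.9]
opening: 0.0621
gripper_force: 0.0
the job is handed in; nothing more can be done
None
```

All five things look in place in the last pictures (pots on their own halves, tomato and onion in the colander, spoon flat in the tray), and I handed the job in at about 32 s; hand-in returned no verdict.

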